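# Shut the gouge case at the carving table

### The arm

A 6-joint arm with a two-finger parallel gripper is mounted at the origin on the work surface. World frame = base frame: x ahead of the robot, y to its left, z up, the work surface at z = 0. Lengths are in m, angles in degrees, forces in N, time in s.
With the tool pointing down it reaches from about 0.35 to 0.875 m from the base axis. Payload 4.2 kg.
Tool frame: the origin (TCP) lies on the front face of the gripper's body, between the roots of the fingers; the fingertips stand 70 mm ahead of it and the grasp point (between the pads) lies 51 mm ahead of it (r.nose_length is the distance from the TCP to the fingertips, in m); z points along the fingers, y is the direction in which the jaws open and shut (so a half turn about z gives the same grasp; the last joint's range is limited). The gripper opens to 87 mm and grips with 3 to 60 N. Pads are 19 mm wide; open, the fingers measure 117 mm over their backs; the gripper's body (75 mm by 190 mm) begins 51 mm behind the grasp point.
Start: joints at [14.817, 22.042, 0.453, 0, -68.411, -14.817], TCP at [0.625, 0, 0.292] pointing down, gripper open.
Joint ranges: [-179.83, 179.83], [-69.29, 118.12], [-61.27, 80.66], [-181.25, 117.63], [-171.15, -9.14], [-177.46, 177.46]. Speed limits (degrees/s): [159.86, 159.86, 180, 180, 180, 180].

### API

Orientations are given as a 3x3 rotation matrix whose columns are the frame's x, y, z axes.
In Python, from station import telemetry, capture, order, r gives the robot as it stands.
- The arm moves only by the tool drive_tool, never from a script. Its argument "series" is a list of rows, each a list of 4 numbers: the shift along the tool's x, y, z as a fraction of full scale, then the turn about the tool's z as a fraction of full scale. In form: [[dx, dy, dz, turn], ...]. A call has 1 to 10 rows; each row is the pose to reach, as a shift and turn from the pose commanded when the call began, along the tool's axes at that moment; what a row does not reach only later rows make up. Full scale, the value 1, is 0.12 m for a shift and 2 rad for a turn. A row lasts 1/8 s, in which the tool goes at most 62.5 mm and 10.7 degrees, less where a joint would pass 70% of its speed; a pose out of reach is approached as far as the arm can. A call with a number of a shift or a turn outside -1 to 1 is refused whole. A call with a gripper value outside its range is refused whole. "fingers" is the finger opening in mm, from 0 to 87, set as the call begins (left out, the last holds). The fingers move at their own pace and stop on an object; the grip force is fixed at half the most. Time passes only in rows, so rows that repeat a pose let the fingers close. It gives the time, the measured TCP pose, the force and the opening at its end, in the units of the state.
- telemetry.sense(): the state, without advancing time (a new reading comes with each control period).
- capture(name): name is "scene" or "side" or "wrist"; returns a dict with "color" (400x640x3 uint8, blue, green, red), "fx", "fy", "cx", "cy" (pixels), "eye" and "attitude" of the camera in the world; the wrist camera has in their place "mount" (4x4, takes a point from camera to tool coordinates, whose origin is the TCP and whose axes are the flange's). Camera axes: x right, y up, looking along -z (the intrinsics and any distortion apply to the point x, -y, -z); pixel columns grow to the right and rows downward; lengths in m; the calibration is good to about 2 mm. A picture is of the moment at which its call begins: read the wrist's pose just before it. There is no depth.
- order.finish_job(): hands the job in, once; it reports no verdict.
The state is a dict: "time_s": time; "joints": joint angles; "joint_velocities": joint speeds; "effort": joint torques, N m; "tcp_pos": TCP position; "ee_rot": TCP orientation; "wrist_force": force on the tool from outside, world axes, zero at the start; "moment": the same for the moment, N m; "gripper_width": opening from 0.0 (shut) to 1.0 (fully open).
Only numpy, scipy, OpenCV 4.12 (cv2) and the standard library are available. Lean on these libraries where they do the work, as an engineer would, in place of code of your own. Each camera call takes 0.05 s, during which the arm holds its last target. There are 200 camera calls.

### The job

Carving is over: shut the lid of the wooden case that holds the carving gouges. Push it over and lower it slowly and gently, without letting it slam or leaning hard on it, until it is fully shut, then let go. Leave the other case, with the carving blanks in it, standing open as it is.

Things in the scene. Friction and masses are not known exactly. Their poses are not given: they have to be found in the camera images.
- gouge_lid (a joint): Lid of the case with four carving gouges (bulbous wooden handles, steel blades). Angle in rad: 0 = fully shut, grows as it opens, 1.57 = upright; starts at 1.15 to 1.6. Stiff hinge (0.3 N m of friction): the lid stays where it is left; closed fingertips on its outer face near the free edge push it shut with 2 to 4 N. Gently: under 1.2 rad/s over the last 20 degrees.
- gouge_case: Fixed open wooden case of the gouges; origin: centre of its underside, on a black tub 15 to 65 mm high. 170 mm along x, 200 along y, 50 high; x level, away from the robot, z up. Hinge axis along y at x -85, z +50 mm (rim nearest the robot). At joint angle q the lid's inner face runs from the axis along (cos q, 0, sin q), its outer face 10 mm to the (-sin q, 0, cos q) side. Over 50 N strains it.
- gouge_edge (a point): Middle of the free edge of the gouge case's lid, on its outer face; moves with the lid. The lid is a plain pale wooden board, 170 mm from hinge axis to free edge, 200 mm wide, 10 mm thick, about 180 g. When it is shut the outer face is level and this point is 10 mm higher than the hinge axis, 60 mm above the case's underside.
- blank_edge (a point): The same point (middle of the free edge, outer face) on the lid of the other case, which has the same size, wood and stiff hinge but holds plain wooden carving blanks. The two cases stand side by side; either may be on the left. This lid is to be left open as it is.

How it is judged:
By the outcome, as a careful person would: the job done as asked, in the order asked, and still so for the second after the job is handed in, with the robot touching nothing.
It also fails if it takes over 38 s, if anything falls off the work surface, if the arm or the gripper's body presses on something with over 40 N, if the wrist force passes 120 N, or if a joint passes its speed limit or range.

## Working session

There is one attempt and no reset: what is moved stays moved. The work goes in short steps, Python scripts to look and compute and a tool call to move; the robot and the scene stay as the last step left them, time stands still between calls to the robot, and variables do not carry over. Pictures are saved under pics/ and viewed, about 8 in all and at most 12, crops included, and the job is handed in when it is done.

Besides the shell and the picture viewer there is one more tool, called after "Emit:" by a JSON object that holds its "api" and its "payload". drive_tool: Moves the arm, as the interface text tells. Shift numbers are shares of 0.12 m and turn numbers shares of 2 rad, none past 1 either way. Its arguments: {"type":"object","properties":{"series":{"type":"array","items":{"type":"array","items":{"type":"number","minimum":-1,"maximum":1}}},"fingers":{"type":"number"}},"required":["series"]}

```bash
ls; mkdir -p pics; python3 - <<'E'
from station import telemetry, capture, r
import cv2,numpy as np
s=telemetry.sense(); print(s['time_s'],s['tcp_pos'],s['ee_rot'],s['wrist_force'],r.nose_length)
for n in("scene","side"):
    c=capture(n); cv2.imwrite(f"pics/{n}0.png",c["color"])
    print(n,[ (k,np.round(c[k],4).tolist()) for k in c if k!="color"])
E
```

```text
pics
0.0 [6.24541388e-01 3.94666907e-05 2.91154161e-01] [[-1.87625976e-04 -9.99997509e-01 -2.22399226e-03]
 [-9.99999980e-01  1.87794800e-04 -7.57017852e-05]
 [ 7.61192508e-05  2.22397801e-03 -9.99997524e-01]] [ 0.66834549 -0.63303572 -0.06486135] 0.0697
scene [('fx', 379.1016), ('fy', 379.1016), ('cx', 318.8166), ('cy', 209.8167), ('eye', [1.0578, -0.1522, 0.5641]), ('attitude', [[0.2461, -0.6326, 0.7343], [0.9691, 0.1733, -0.1755], [-0.0163, 0.7548, 0.6557]])]
side [('fx', 393.1976), ('fy', 393.1976), ('cx', 313.8417), ('cy', 193.0843), ('eye', [0.0988, -0.6268, 0.6745]), ('attitude', [[0.8079, 0.3366, -0.4836], [-0.5893, 0.4663, -0.6598], [0.0034, 0.8181, 0.5751]])]
```

View pics/scene0.png

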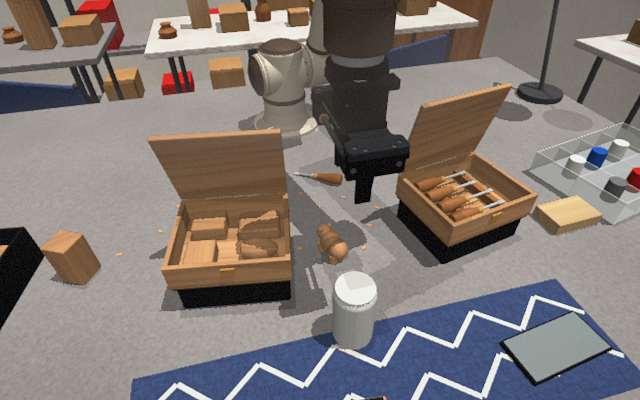

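View pics/side0.png

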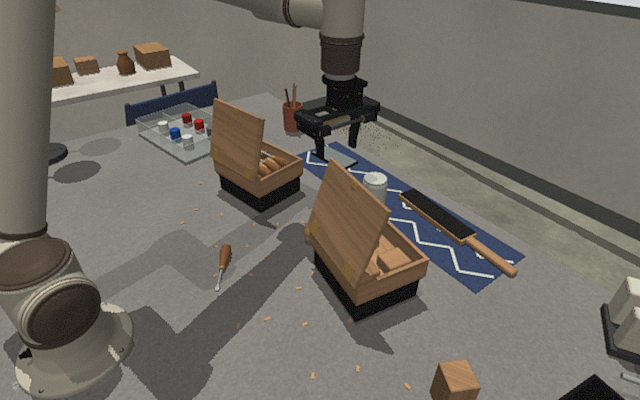

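The gouge case is on the robot's left (+y): scene image about (465,190), side image about (255,155). The blanks case is at -y, scene about (230,230). I'll zoom in to pick corners.

```bash
python3 - <<'E'
import cv2,numpy as np
a=cv2.imread("pics/scene0.png")[80:265,390:540]; b=cv2.imread("pics/side0.png")[90:215,204:310]
f=lambda i:cv2.resize(i,None,fx=3,fy=3,interpolation=cv2.INTER_CUBIC)
a,b=f(a),f(b); o=np.zeros((a.shape[0],a.shape[1]+b.shape[1],3),np.uint8); o[:,:a.shape[1]]=a; o[:b.shape[0],a.shape[1]:]=b
cv2.imwrite("pics/crop.png",o)
E
```

```text
(no output)
```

View pics/crop.png

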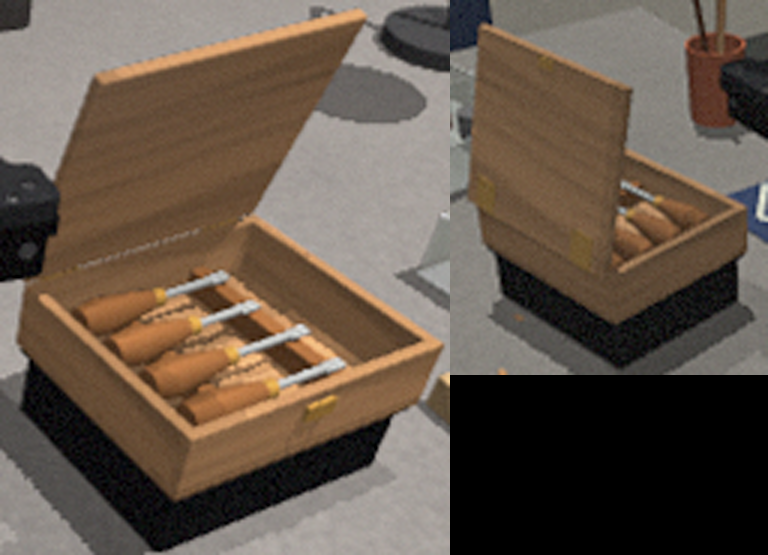

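The crop shows the lid leaning slightly back towards the robot, free-edge corners in the scene at crop (98,82) and (362,20), and case rim corners at (190,437) and (441,345). Now I'll fit the pose.

```bash
cat > fit.py <<'E'
import numpy as np
from station import capture
from scipy.optimize import least_squares
def proj(c,P):
    p=(np.asarray(P)-c["eye"])@np.asarray(c["attitude"])
    return np.c_[c["cx"]+c["fx"]*p[:,0]/-p[:,2], c["cy"]-c["fy"]*p[:,1]/-p[:,2]]
def case(v,L): # L: list of (kind,a,b,c)
    x,y,h,yaw,q=v; o=[]
    for k,a,b,c in L:
        p=np.array([a,b,c]) if k=='c' else np.array([-.085+a*np.cos(q)-c*np.sin(q),b,.05+a*np.sin(q)+c*np.cos(q)])
        o.append([x+p[0]*np.cos(yaw)-p[1]*np.sin(yaw),y+p[0]*np.sin(yaw)+p[1]*np.cos(yaw),h+p[2]])
    return np.array(o)
E
python3 - <<'E'
from fit import *
S=[(('c',.085,-.1,.05),(190,437)),(('c',.085,.1,.05),(441,345)),(('c',.085,-.1,0),(178,499)),(('l',.17,-.1,0),(98,83)),(('l',.17,.1,0),(361,20)),(('l',.17,.1,.01),(366,12))]
D=[(('l',.17,.1,.01),(481,26)),(('l',.17,-.1,0),(632,90)),(('c',.085,-.1,.05),(746,209)),(('c',.085,-.1,0),(741,255)),(('c',-.085,-.1,0),(613,325)),(('c',-.085,.1,0),(486,246))]
cs,cd=capture("scene"),capture("side")
so=np.array([p for _,p in S])/3+[390,80]-.33; do=(np.array([p for _,p in D])-[450,0])/3+[204,90]-.33
f=lambda v:np.r_[proj(cs,case(v,[k for k,_ in S]))-so,proj(cd,case(v,[k for k,_ in D]))-do]
r=least_squares(lambda v:f(v).ravel(),[.6,.25,.04,0,1.5],loss='soft_l1')
print(r.x,np.degrees(r.x[3:]));print(np.round(f(r.x),1))
print("edge",case(r.x,[('l',.17,0,.01),('l',.17,-.1,.01),('l',.17,.1,.01),('l',0,0,.01)]))
E
```

```text
[0.54765691 0.26590072 0.05627358 0.18905442 1.32098836] [10.83202047 75.68705803]
[[-0.3  1.3]
 [-0.3  0.1]
 [-2.2  0.6]
 [ 0.7  1.3]
 [ 1.8  0. ]
 [-3.5 -0.5]
 [-1.6 -0.4]
 [-0.2 -0.5]
 [-0.4 -0.6]
 [ 1.5 -1.2]
 [-0.2  0.1]
 [-1.8 -0.7]]
edge [[0.49593267 0.25600383 0.27346894]
 [0.51472569 0.1577856  0.27346894]
 [0.47713964 0.35422207 0.27346894]
 [0.45465445 0.24810568 0.10874576]]
```

Emit:
{"api": "drive_tool", "payload": {"series": [[0,0,-0.3,-0.04],[0,0.2,-0.7,-0.095],[-0.3,0.5,-0.7,-0.095],[-0.6,0.8,-0.7,-0.095],[-1,1,-0.7,-0.095],[-1,1,-0.7,-0.095]], "fingers": 0}}

```text
time_s: 0.95
tcp_pos: [0.5035, 0.1223, 0.3767]
ee_rot: [[0.194, -0.981, 0.0], [-0.981, -0.194, 0.001], [-0.001, -0.001, -1.0]]
wrist_force: [0.7, 0.4, -0.0]
gripper_width: 0.396
```

Emit:
{"api": "drive_tool", "payload": {"series": [[-0.1,0.35,0,0],[-0.4,0.35,0,0],[-0.7,0.35,0,0],[-1,0.35,0,0],[-1,0.35,0.2,0],[-1,0.35,0.42,0],[-1,0.35,0.42,0]]}}

```text
time_s: 1.82
tcp_pos: [0.4407, 0.229, 0.3239]
ee_rot: [[0.188, -0.982, -0.004], [-0.982, -0.188, -0.004], [0.003, 0.004, -1.0]]
wrist_force: [0.7, 0.5, 0.2]
gripper_width: 0.008
```

```bash
python3 - <<'E'
from station import telemetry, capture
import cv2,numpy as np
s=telemetry.sense(); p=s['tcp_pos']; print(s['time_s'],p,s['wrist_force'])
y=.18905;e=p-np.array([.5477,.2659,.0563]);print("case frame",e[0]*np.cos(y)+e[1]*np.sin(y),-e[0]*np.sin(y)+e[1]*np.cos(y),e[2])
a=capture("scene")["color"][40:265,370:560];b=capture("side")["color"][60:260,160:360]
o=np.zeros((450,780,3),np.uint8);o[:,:380]=cv2.resize(a,None,fx=2,fy=2);o[:400,380:]=cv2.resize(b,None,fx=2,fy=2)
cv2.imwrite("pics/c1.png",o)
E
```

```text
1.825 [0.44068086 0.22900194 0.32386785] [0.66338316 0.53380805 0.24806693]
case frame -0.11204650779417258 -0.016128988923860423 0.26756784556877794
```

View pics/c1.png

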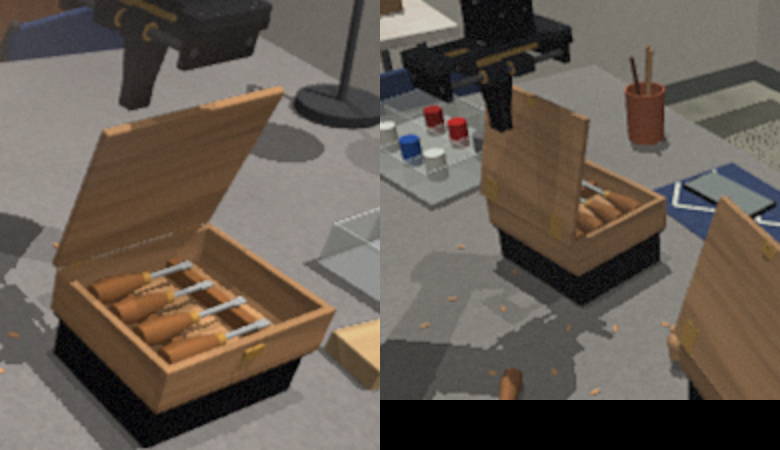

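The picture agrees with the fit: the fingertips are behind the lid, near the middle of its free edge. Next I'll work out the arc.

```bash
python3 - <<'E'
import numpy as np
for q in np.r_[np.arange(1.35,.35,-.05),np.arange(.35,-.04,-.025)]:
    x=-100+150*np.cos(q)-10*np.sin(q); z=119.7+150*np.sin(q)+10*np.cos(q)
    print(f"{q:.3f} x{x:.1f} z{z:.1f}  dy{-(x+112)/120:.3f} dz{(267.5-z)/120:.3f}")
E
```

```text
1.350 x-76.9 z268.2  dy-0.292 dz-0.006
1.300 x-69.5 z266.9  dy-0.354 dz0.005
1.250 x-62.2 z265.2  dy-0.415 dz0.019
1.200 x-55.0 z263.1  dy-0.475 dz0.036
1.150 x-47.9 z260.7  dy-0.535 dz0.057
1.100 x-40.9 z257.9  dy-0.593 dz0.080
1.050 x-34.0 z254.8  dy-0.650 dz0.106
1.000 x-27.4 z251.3  dy-0.705 dz0.135
0.950 x-20.9 z247.5  dy-0.759 dz0.166
0.900 x-14.6 z243.4  dy-0.812 dz0.201
0.850 x-8.5 z239.0  dy-0.862 dz0.238
0.800 x-2.7 z234.3  dy-0.911 dz0.277
0.750 x2.9 z229.3  dy-0.958 dz0.319
0.700 x8.3 z224.0  dy-1.002 dz0.363
0.650 x13.4 z218.4  dy-1.045 dz0.409
0.600 x18.2 z212.6  dy-1.085 dz0.457
0.550 x22.7 z206.6  dy-1.122 dz0.507
0.500 x26.8 z200.4  dy-1.157 dz0.559
0.450 x30.7 z193.9  dy-1.189 dz0.613
0.400 x34.3 z187.3  dy-1.219 dz0.668
0.350 x37.5 z180.5  dy-1.246 dz0.725
0.325 x39.0 z177.1  dy-1.258 dz0.754
0.300 x40.3 z173.6  dy-1.270 dz0.783
0.275 x41.6 z170.1  dy-1.280 dz0.812
0.250 x42.9 z166.5  dy-1.291 dz0.842
0.225 x44.0 z162.9  dy-1.300 dz0.872
0.200 x45.0 z159.3  dy-1.309 dz0.902
0.175 x46.0 z155.7  dy-1.316 dz0.932
0.150 x46.8 z152.0  dy-1.324 dz0.962
0.125 x47.6 z148.3  dy-1.330 dz0.993
0.100 x48.3 z144.6  dy-1.335 dz1.024
0.075 x48.8 z140.9  dy-1.340 dz1.055
0.050 x49.3 z137.2  dy-1.344 dz1.086
0.025 x49.7 z133.4  dy-1.348 dz1.117
-0.000 x50.0 z129.7  dy-1.350 dz1.148
-0.025 x50.2 z125.9  dy-1.352 dz1.180
```

Emit:
{"api": "drive_tool", "payload": {"series": [[-0.13,-0.1,0,0],[-0.13,-0.2,0,0],[-0.13,-0.29,0,0],[-0.13,-0.35,0.005,0],[-0.13,-0.42,0.02,0],[-0.13,-0.48,0.036,0],[-0.13,-0.54,0.057,0],[-0.13,-0.59,0.08,0],[-0.13,-0.65,0.106,0],[-0.13,-0.65,0.106,0]]}}

```text
time_s: 3.18
tcp_pos: [0.5151, 0.2601, 0.3123]
ee_rot: [[0.188, -0.982, -0.001], [-0.982, -0.188, -0.0], [0.0, 0.001, -1.0]]
wrist_force: [-0.8, 0.4, 0.9]
gripper_width: 0.003
```

```bash
cat > look.py <<'E'
import sys
from station import telemetry, capture
import cv2,numpy as np
s=telemetry.sense(); p=s['tcp_pos']; print(s['time_s'],s['wrist_force'].round(2) if hasattr(s['wrist_force'],'round') else s['wrist_force'])
y=.18905;e=p-np.array([.5477,.2659,.0563]);print("case frame mm",1e3*(e[0]*np.cos(y)+e[1]*np.sin(y)),1e3*(-e[0]*np.sin(y)+e[1]*np.cos(y)),1e3*e[2])
if len(sys.argv)>1:
    a=capture("scene")["color"][40:265,370:560];b=capture("side")["color"][60:260,160:360]
    o=np.zeros((450,780,3),np.uint8);o[:,:380]=cv2.resize(a,None,fx=2,fy=2);o[:400,380:]=cv2.resize(b,None,fx=2,fy=2)
    cv2.imwrite(sys.argv[1],o)
E
python3 look.py pics/c2.png
```

```text
3.175 [-0.76  0.35  0.9 ]
case frame mm -33.078333977808065 0.3975908022921769 256.025709730936
```

View pics/c2.png

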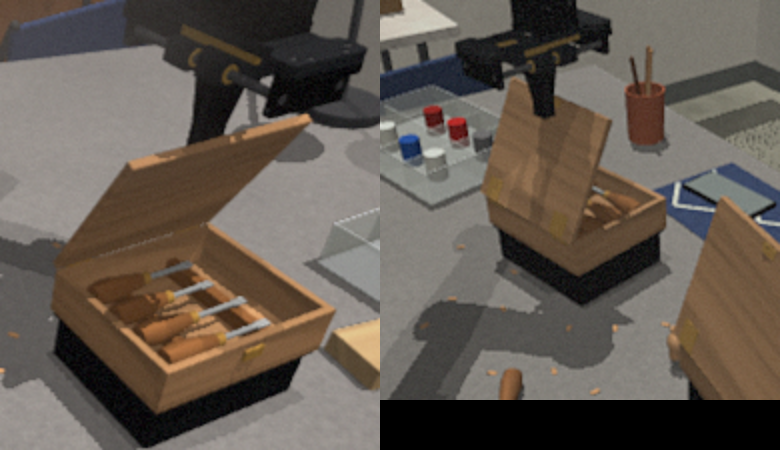

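The lid is following the fingertips with about 2 N of contact. I'll keep going.

Emit:
{"api": "drive_tool", "payload": {"series": [[0,-0.055,0.03,0],[0,-0.11,0.06,0],[0,-0.16,0.095,0],[0,-0.21,0.13,0],[0,-0.26,0.17,0],[0,-0.31,0.213,0],[0,-0.35,0.257,0],[0,-0.395,0.303,0],[0,-0.435,0.351,0],[0,-0.47,0.4,0]]}}

```text
time_s: 4.53
tcp_pos: [0.5705, 0.2707, 0.2647]
ee_rot: [[0.189, -0.982, 0.0], [-0.982, -0.189, 0.0], [-0.0, -0.0, -1.0]]
wrist_force: [0.6, -0.2, 1.9]
gripper_width: 0.002
```

```bash
python3 look.py
```

```text
4.525 [ 0.59 -0.24  1.89]
case frame mm 23.254571371827744 0.45410302642435485 208.41750936777393
```

Emit:
{"api": "drive_tool", "payload": {"series": [[0,-0.035,0.05,0],[0,-0.067,0.105,0],[0,-0.097,0.16,0],[0,-0.124,0.218,0],[0,-0.136,0.247,0],[0,-0.148,0.276,0],[0,-0.158,0.305,0],[0,-0.169,0.335,0],[0,-0.178,0.365,0],[0,-0.187,0.395,0]]}}

```text
time_s: 5.78
tcp_pos: [0.5922, 0.2749, 0.2175]
ee_rot: [[0.189, -0.982, -0.0], [-0.982, -0.189, -0.0], [0.0, 0.0, -1.0]]
wrist_force: [0.3, 0.3, 1.5]
gripper_width: 0.006
```

```bash
python3 look.py pics/c3.png
```

```text
5.775 [0.29 0.28 1.48]
case frame mm 45.3827933644017 0.4437894813349771 161.2084223636344
```

View pics/c3.png

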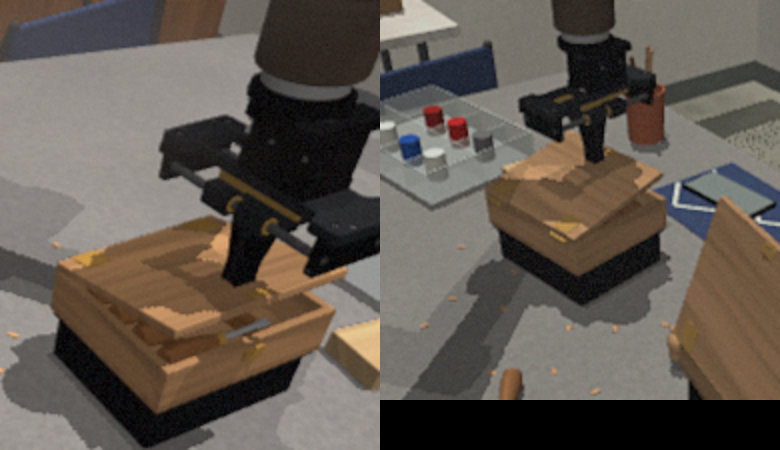

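The lid is nearly down at about 0.2 rad, evenly in contact with about 1.5 N. I'll lower it slowly.

Emit:
{"api": "drive_tool", "payload": {"series": [[0,-0.005,0.02,0],[0,-0.01,0.04,0],[0,-0.014,0.06,0],[0,-0.018,0.08,0],[0,-0.022,0.1,0],[0,-0.026,0.12,0],[0,-0.029,0.14,0],[0,-0.032,0.155,0],[0,-0.034,0.17,0],[0,-0.036,0.18,0]]}}

```text
time_s: 7.12
tcp_pos: [0.5963, 0.2757, 0.196]
ee_rot: [[0.189, -0.982, -0.0], [-0.982, -0.189, -0.0], [0.0, 0.0, -1.0]]
wrist_force: [-1.2, -1.1, 0.9]
gripper_width: 0.001
```

Emit:
{"api": "drive_tool", "payload": {"series": [[0,0,0.007,0],[0,0,0.014,0],[0,0,0.021,0],[0,0,0.028,0],[0,0,0.028,0]]}}

```text
time_s: 7.75
tcp_pos: [0.5965, 0.2757, 0.1927]
ee_rot: [[0.189, -0.982, 0.0], [-0.982, -0.189, 0.0], [-0.0, -0.0, -1.0]]
wrist_force: [1.7, 0.6, 1.1]
gripper_width: 0.004
```

Emit:
{"api": "drive_tool", "payload": {"series": [[0,0,0.007,0],[0,0,0.014,0],[0,0,0.021,0],[0,0,0.028,0],[0,0,0.028,0]]}}

```text
time_s: 8.38
tcp_pos: [0.5964, 0.2758, 0.1893]
ee_rot: [[0.189, -0.982, -0.0], [-0.982, -0.189, 0.0], [-0.0, 0.0, -1.0]]
wrist_force: [1.3, 0.1, 0.9]
gripper_width: 0.004
```

Emit:
{"api": "drive_tool", "payload": {"series": [[0,0,0.004,0],[0,0,0.008,0],[0,0,0.012,0],[0,0,0.012,0]]}}

```text
time_s: 8.88
tcp_pos: [0.5963, 0.2758, 0.1887]
ee_rot: [[0.189, -0.982, 0.0], [-0.982, -0.189, 0.0], [-0.0, -0.0, -1.0]]
wrist_force: [-0.9, 0.5, 4.1]
gripper_width: 0.01
```

Emit:
{"api": "drive_tool", "payload": {"series": [[0,0,0.004,0],[0,0,0.008,0],[0,0,0.008,0]]}}

```text
time_s: 9.25
tcp_pos: [0.5963, 0.2758, 0.1887]
ee_rot: [[0.189, -0.982, 0.001], [-0.982, -0.189, 0.0], [0.0, -0.001, -1.0]]
wrist_force: [-2.0, -0.7, 8.2]
gripper_width: 0.005
```

The height has stopped changing (0.1887) while the force rose to 8 N, so the lid is on the rim. I'll lift straight off gently and check.

Emit:
{"api": "drive_tool", "payload": {"series": [[0,0,-0.02,0],[0,0,-0.06,0],[0,0,-0.2,0],[0,0,-0.45,0],[0,0,-0.7,0],[0,0,-1,0],[0,0,-1,0],[0,0,-1,0]]}}

```text
time_s: 10.25
tcp_pos: [0.596, 0.2756, 0.307]
ee_rot: [[0.189, -0.982, -0.001], [-0.982, -0.189, 0.0], [-0.0, 0.001, -1.0]]
wrist_force: [0.7, 0.0, -1.2]
gripper_width: 0.007
```

```bash
python3 look.py pics/c4.png; python3 - <<'E'
from station import capture
import cv2
cv2.imwrite("pics/s4.png",capture("scene")["color"])
E
```

```text
10.25 [ 0.68  0.04 -1.15]
case frame mm 49.28401413208868 0.4160778876224156 250.74896465510437
```

View pics/c4.png

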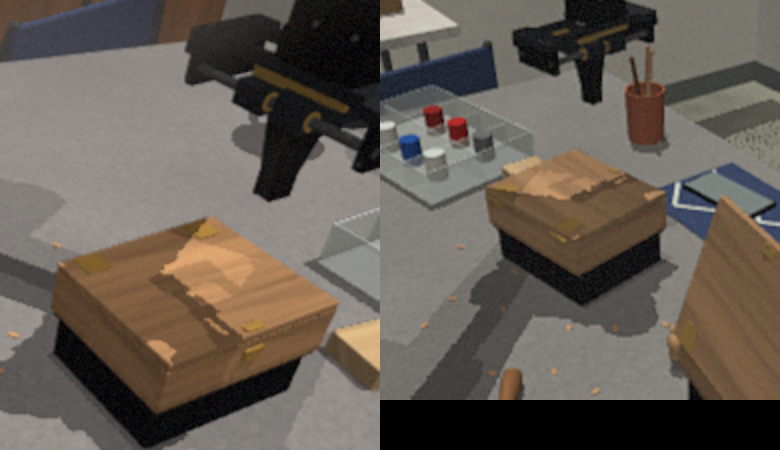

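View pics/s4.png

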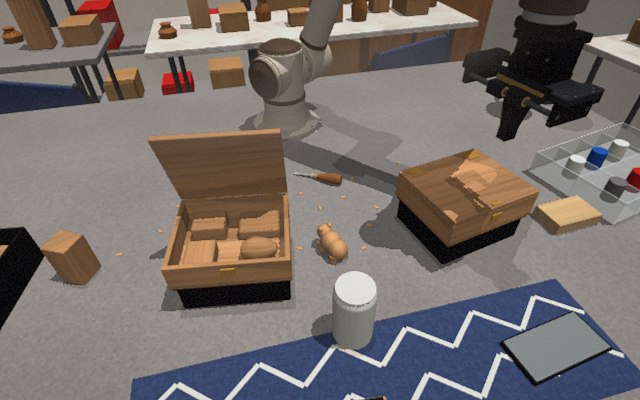

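The lid is flat and flush all round (scene about (465,195)). The blanks case is still open and unmoved (about (230,215)), and the gripper is clear.

```bash
python3 -c "
from station import order
print(order.finish_job())"
```

```text
the job is handed in; nothing more can be done
None
```

The gouge case is shut, and I handed the job in at about 10.3 s. I pushed the lid over with closed fingertips near its free edge, then lowered it slowly, at about 0.2 rad/s or less over the last 20 degrees.

- **Force:** readings taken at the end of each move were 1 to 2 N during the push. They rose to 8 N as the lid met the rim, while the height stayed at 0.1887 m. I then lifted the gripper straight off, and it was clear of everything.
- **Final pictures:** the lid lies flush all round. The case with the blanks is still open and looks unmoved, and nothing has fallen.
- **Disagreement:** the lid stopped about 2.5 mm higher than my camera fit predicted. That is about what the camera calibration and my corner picks allow, and the pictures show no gap.

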